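# Hang the parts bin on the packing bench rack

### The job

Pick up the blue parts bin by its white handle and hang it on the middle of the low grey rack's yellow cleat: tilt the bin about 15 degrees so its front is up, bring the edge of the slanted rear strip to the rack's face just over the cleat, then swing the bin level and lower it until the strip has dropped fully home behind the cleat and the bin hangs flush and level. Feel for the cleat and never force the bin against the rack; let go only once the cleat carries the bin, so that it does not fall, and leave the tape roll, the carton and the jar where they are.

Things in the scene. Friction and masses are not known exactly. Their poses are not given: they have to be found in the camera images.
- rack: Fixed upright grey panel, 340 mm wide (y), 185 mm tall, 12 mm thick. Origin on the bench at the foot of the middle of its working face. +x points straight out of that face, away from the robot; z up. The face is the plane x = 0, the panel lies at x -12 to 0. Two feet 10 mm tall at y +-150 mm reach 60 mm out. It carries a rigid yellow cleat on the face: see cleat_zone.
- cleat_zone (a point): Point on the rack's face 130 mm up, mid-width. Cleat: 280 mm long, 4 mm plate rising out from the face at 60 degrees from level; the V groove behind it is open upwards, 13 mm wide at the mouth; its top edge is 13 to 17 mm out. Its height was set by hand and is NOT measured: top edge anywhere from 112 to 148 mm above the bench. With the bin home, strip_edge is 11 to 12 mm below the top edge.
- bin_grip (a point): Centre of the white handle of the loose blue bin: an upright slab 14 mm thick along x, 50 mm along y, top 20 mm above this point. Bin: 120 mm deep (x), 140 mm wide (y), 0.2 to 0.4 kg, balanced under the handle within 10 mm; underside 115 mm below this point, highest rim 25 mm below. Bin axes: +x to its low front, -x to its rear wall (outer face at x = -60 mm), z up. Same axes at all bin points.
- strip_edge (a point): Middle of the lower rear edge of the bin's white rear strip, at (-79, 0, -60) mm from bin_grip in bin axes. The strip is a 4 mm plate, 120 mm wide, slanting down and back from the rear wall at 60 degrees from level, to match the cleat. Its lowest corner is 2 mm lower and 3.5 mm further forward. Between strip and rear wall a flat seat 11.5 mm above this edge comes to rest on the cleat's top; this edge is then at the rack's face (2 mm play).
- foot_ridge (a point): Middle of the rear face of the ridge at the bottom of the bin's rear wall, at (-79, 0, -110) mm from bin_grip in bin axes; 10 mm tall, 120 mm wide. It rests on the rack's face when the bin hangs level.
- tape_mid (a point): Centre of a clear roll of tape lying flat, 96 mm across, 48 mm tall. Leave alone.
- carton_mid (a point): Centre of a small closed cardboard carton, 90 x 130 x 70 mm. Leave alone.
- jar_mid (a point): Centre (half-way up) of an amber jar, 56 mm across, 85 mm tall. Leave alone.
Not all that is in view belongs to the job. Several things look just like the part that bears bin_grip: the one meant starts farthest to the robot's left.

How it is judged:
On the way, in this order (a step that is already met when the one before it is completed fails the run):
1. the bin, held and tilted front-up by more than 9 degrees, has its strip's edge within 10 mm of the rack's face, at the cleat's height or just above it (angle between bin_grip's own z axis and vertical above 0.157 rad and angle between the y axis of bin_grip and the y axis of rack, either way round below 0.12 rad and x of strip_edge in the frame of rack between -0.006 and 0.01 m and z of strip_edge in the frame of rack between 0.092 and 0.18 m and contact force between the fingers and bin above 0.5 N), for 0.1 s.
2. still held, the bin is level with strip and foot on the rack's face at a hanging height, bearing on the rack (x of strip_edge in the frame of rack between -0.006 and 0.006 m and x of foot_ridge in the frame of rack between -0.006 and 0.006 m and z of strip_edge in the frame of rack between 0.092 and 0.142 m and y of bin_grip in the frame of rack between -0.045 and 0.045 m and angle between bin_grip's own z axis and vertical below 0.08 rad and angle between the x axis of bin_grip and the x axis of rack, either way round below 0.1 rad and contact force between the fingers and bin above 0.5 N and contact force between bin and rack above 1 N), for 0.2 s.
At the end, for the whole second after the job is handed in: The bin hangs on the cleat, released and at rest: strip edge and foot ridge within 6 mm of the rack's face, strip edge 92 to 142 mm above the bench, level within 4.5 degrees and square to the rack within 5.7 degrees, its middle within 45 mm of the rack's middle (x of strip_edge in the frame of rack between -0.006 and 0.006 m and x of foot_ridge in the frame of rack between -0.006 and 0.006 m and z of strip_edge in the frame of rack between 0.092 and 0.142 m and y of bin_grip in the frame of rack between -0.045 and 0.045 m and angle between bin_grip's own z axis and vertical below 0.08 rad and angle between the x axis of bin_grip and the x axis of rack, either way round below 0.1 rad and linear speed of bin below 0.01 m/s and angular speed of bin below 0.05 rad/s); the robot touches nothing.
It fails at once if the bin is pressed on the rack or cleat with more than 35 N, summed over all their contact points (contact force between bin and rack above 35 N).
It fails at once if the bin falls: it moves faster than 0.15 m/s when no finger holds it (linear speed of bin above 0.15 m/s and contact force between the fingers and bin below 0.02 N).
It fails at once if the tape roll, carton or jar is moved by more than 15 mm (distance of any of tape_mid, carton_mid, jar_mid from where it was at the start of the episode above 0.015 m).
It also fails if it takes over 64 s, if anything falls off the work surface, if the arm or the gripper's body presses on something with over 40 N, if the wrist force passes 120 N, or if a joint passes its speed limit or range.

### The arm

A 7-joint arm with a two-finger parallel gripper is mounted at the origin on the work surface. World frame = base frame: x ahead of the robot, y to its left, z up, the work surface at z = 0. Lengths are in m, angles in rad, forces in N, time in s.
With the tool pointing down it reaches from about 0.425 to 0.925 m from the base axis. Payload 6.8 kg.
Tool frame: the origin (TCP) lies between the finger pads; the fingertips stand 14 mm ahead of it and the grasp point (between the pads) lies 5 mm behind it; z points along the fingers, y is the direction in which the jaws open and shut (so a half turn about z gives the same grasp; the last joint's range is limited). The gripper opens to 85 mm and grips with 20 to 120 N. Pads are 22 mm wide; open, the fingers measure 114 mm over their backs; the gripper's body (76 mm by 85 mm) begins 54 mm behind the grasp point. The pads swing forward as they close: fully open they stand 13 mm farther back than shut.
Start: joints at [-1.412, 0.477, 0.022, 1.555, -0.011, 1.109, -0.083], TCP at [0.178, 0.651, 0.245] pointing down, gripper open.
Joint ranges: [-2.96, 2.96], [-0.34, 2.1], [-1.41, 1.46], [0.24, 2.44], [-1.37, 4.51], [0.17, 1.92], [-2.96, 2.96]. Speed limits (rad/s): [2.39, 2.39, 3.14, 3.14, 3.14, 3.14, 3.14].

### API

Orientations are given as a unit quaternion [w, x, y, z].
In Python, from station import bot gives the robot as it stands.
- The arm moves only by the shell command python3 -m crank 'ROWS' [FORCE]. ROWS is JSON, a list of rows, each a list of 3 entries, a list of its own where there are three numbers: the shift along the tool's x, y, z in m, then the turn, a rotation vector about the tool's x, y, z in degrees, then the finger opening in m, from 0 to 0.0854. A call has 1 to 10 rows; each row shifts and turns the commanded pose from where the row before left it, along the tool's axes as they then stand; what a row does not reach is not made up. A row lasts 1/8 s, in which the tool goes at most 62.5 mm and 10.7 degrees, less where a joint would pass 70% of its speed; a pose out of reach is approached as far as the arm can. A call is refused whole if a number of a shift passes 0.0625 or a number of a turn 10.7, either way. A call with a gripper value outside its range is refused whole. The fingers move at their own pace and stop on an object; FORCE is the grip in N (left out, the last holds). Time passes only in rows, so rows that do not move let the fingers close. It gives the time, the measured TCP pose, the force and the opening at its end, in the units of the state.
- bot.get_obs(): the state, without advancing time (a new reading comes with each control period).
- bot.read_camera(name): name is "scene" or "top"; returns (picture, depth): 480x640x3 uint8, red, green, blue; 480x640 float32, m along the optical axis (not along the pixel's ray), 0 where there is no reading.
- bot.calibration(name): a dict with "fx", "fy", "cx", "cy" (pixels), "extrinsics" (4x4, takes a point from camera to world coordinates). Camera axes: x right, y down, z forward; pixel columns grow to the right and rows downward; lengths in m; the calibration is good to about 2 mm. A picture is of the moment at which its call begins. calibration takes no time and is no camera call.
- bot.hand_in(): hands the job in, once; it reports no verdict.
The state is a dict: "t": time; "q": joint angles; "joint_vel": joint speeds; "joint_torque": joint torques, N m; "eef_pos": TCP position; "tool_rot": TCP orientation; "contact_force": force on the tool from outside, world axes, zero at the start; "torque": the same for the moment, N m; "gripper_width": opening from 0.0 (shut) to 1.0 (fully open).
Only numpy, scipy, OpenCV 4.12 (cv2) and the standard library are available. Lean on these libraries where they do the work, as an engineer would, in place of code of your own. Each camera call takes 0.05 s, during which the arm holds its last target.

## Working session

There is one attempt and no reset: what is moved stays moved. The work goes in short steps, Python scripts to look and compute and a shell command to move; the robot and the scene stay as the last step left them, time stands still between calls to the robot, and variables do not carry over. Pictures are saved under pics/ and viewed, and the job is handed in when it is done.

```bash
ls; mkdir -p pics; python3 - <<'E'
from station import bot
import cv2,numpy as np
for n in("scene","top"):
    p,d=bot.read_camera(n); cv2.imwrite(f"pics/{n}0.png",p[:,:,::-1]); np.save(f"pics/{n}0.npy",d)
    c=bot.calibration(n); print(n,c["fx"],c["fy"],c["cx"],c["cy"]); print(np.round(c["extrinsics"],3))
print(bot.get_obs())
E
```

```text
pics
scene 508.7784078378191 508.7784078378191 319.5108579589794 245.39476800391742
[[ 0.447  0.722 -0.528  1.235]
 [ 0.894 -0.365  0.257 -0.499]
 [-0.007 -0.588 -0.809  1.126]
 [ 0.     0.     0.     1.   ]]
top 602.7099693772524 602.7099693772524 319.71943801363017 220.26683878905789
[[-9.000e-03 -9.960e-01  8.500e-02  4.310e-01]
 [-1.000e+00  9.000e-03  1.000e-03 -2.040e-01]
 [-2.000e-03 -8.500e-02 -9.960e-01  1.751e+00]
 [ 0.000e+00  0.000e+00  0.000e+00  1.000e+00]]
{'t': 0.1, 'q': array([-1.41206729,  0.47770504,  0.02231539,  1.55633989, -0.01147988,
        1.10928525, -0.08317024]), 'joint_vel': array([-0.00095016, -0.00111995, -0.00034147, -0.00278785, -0.00044785,
       -0.00049717,  0.00113215]), 'joint_torque': array([ 4.01421436e-03, -5.97758174e+01,  1.61350630e+00, -2.81955510e+01,
        1.28796342e-02,  4.92248786e-03,  1.80500956e-05]), 'eef_pos': array([0.1778453 , 0.65063065, 0.24443606]), 'tool_rot': array([-4.63758891e-05,  1.33027411e-01,  9.91112032e-01, -8.03479861e-04]), 'contact_force': array([-0.45453653,  1.12150461,  0.95368335]), 'torque': array([-0.03638989, -0.00721402, -0.00574546]), 'gripper_width': 1.002449281245481}
```

View pics/scene0.png

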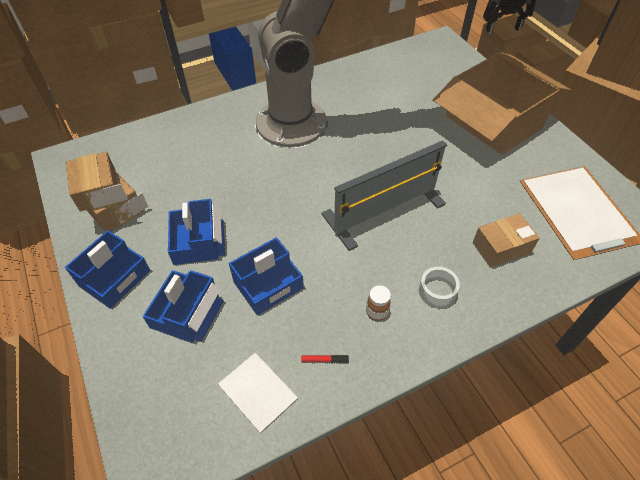

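View pics/top0.png

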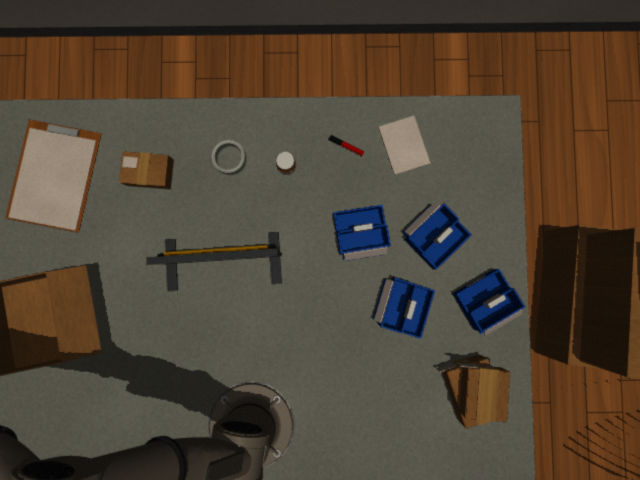

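Bins in the top picture: (361,231), (405,305), (437,235) and (488,300). Columns growing to the right mean −y, so the robot's leftmost is (361,231), which is (266,276) in the scene view. Next I'll measure it and crop in close.

```bash
cat > h.py <<'E'
import numpy as np,cv2
from station import bot
def cloud(n,d):
    c=bot.calibration(n); v,u=np.indices(d.shape)
    P=np.stack([(u-c["cx"])/c["fx"]*d,(v-c["cy"])/c["fy"]*d,d,np.ones_like(d)],-1)
    W=(P@np.array(c["extrinsics"]).T)[...,:3]; W[d==0]=np.nan
    return W
def proj(n,p):
    c=bot.calibration(n); q=np.linalg.inv(c["extrinsics"])@np.append(p,1)
    return np.array([c["fx"]*q[0]/q[2]+c["cx"],c["fy"]*q[1]/q[2]+c["cy"]])
E
python3 - <<'E'
from h import *
for n in("top","scene"):
    W=cloud(n,np.load(f"pics/{n}0.npy")); im=cv2.imread(f"pics/{n}0.png")
    print(n)
    pts=[(362,228),(350,215),(411,309),(437,235),(490,300),(215,260),(160,260),(270,257),(228,144),(285,160),(146,168)] if n=="top" else [(264,262),(390,195),(345,200),(440,150),(379,293),(440,275),(505,230)]
    for u,v in pts: print((u,v),np.round(W[v,u],3),im[v,u])
    r=(slice(190,270),slice(320,400)) if n=="top" else (slice(225,325),slice(215,315))
    cv2.imwrite(f"pics/{n}_crop.png",cv2.resize(im[r],None,fx=6,fy=6,interpolation=cv2.INTER_CUBIC))
    r=(slice(220,300),slice(140,290)) if n=="top" else (slice(135,255),slice(310,460))
    cv2.imwrite(f"pics/{n}_rack.png",cv2.resize(im[r],None,fx=5,fy=5,interpolation=cv2.INTER_CUBIC)[:600])
E
```

```text
top
(362, 228) [ 0.546 -0.316  0.133] [151 164 164]
(350, 215) [ 0.593 -0.291  0.009] [107  48  14]
(411, 309) [ 0.329 -0.442  0.14 ] [153 166 167]
(437, 235) [ 0.533 -0.541  0.011] [35 19 13]
(490, 300) [ 0.35  -0.66   0.112] [38 42 47]
(215, 260) [0.463 0.07  0.181] [46 52 52]
(160, 260) [0.464 0.213 0.183] [40 40 40]
(270, 257) [ 0.474 -0.058  0.003] [36 38 37]
(228, 144) [0.802 0.062 0.026] [41 47 48]
(285, 160) [ 0.742 -0.107  0.086] [147 161 166]
(146, 168) [0.726 0.286 0.071] [ 43  89 123]
scene
(264, 262) [ 0.555 -0.318  0.11 ] [118 126 130]
(390, 195) [0.479 0.087 0.069] [74 76 75]
(345, 200) [ 0.487 -0.061  0.134] [79 83 79]
(440, 150) [0.471 0.237 0.166] [67 72 69]
(379, 293) [ 0.742 -0.104  0.082] [239 245 249]
(440, 275) [0.737 0.087 0.02 ] [126 137 135]
(505, 230) [0.719 0.292 0.069] [113 179 219]
```

```bash
python3 - <<'E'
import cv2,numpy as np
a=[cv2.imread(f"pics/{n}.png") for n in("top_crop","scene_crop")]
b=[cv2.resize(i,(400,400)) for i in a]
cv2.imwrite("pics/c1.png",np.hstack(b))
E
```

```text
(no output)
```

View pics/c1.png

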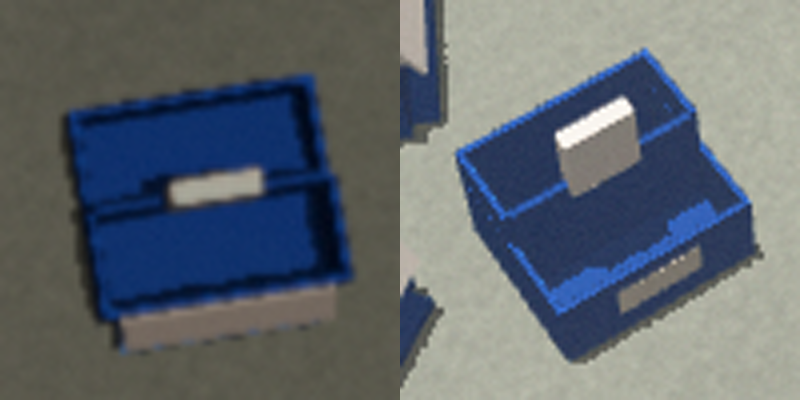

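View pics/scene_rack.png

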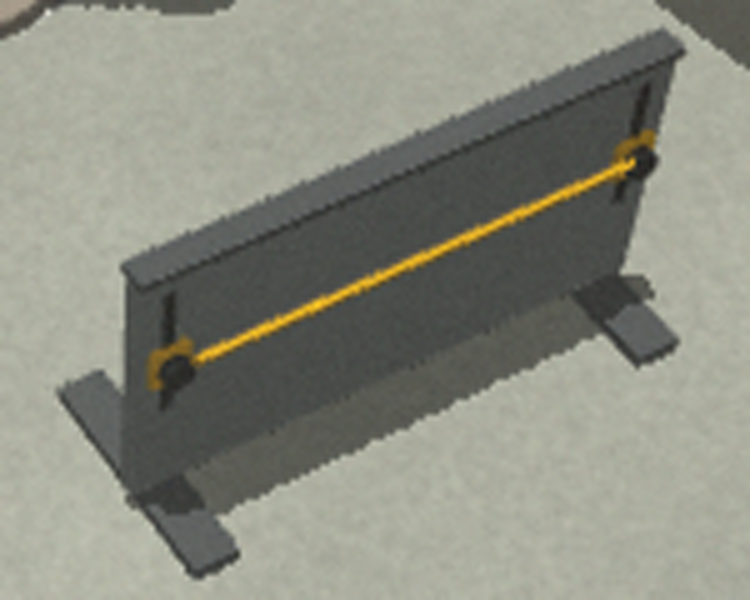

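View pics/top_rack.png

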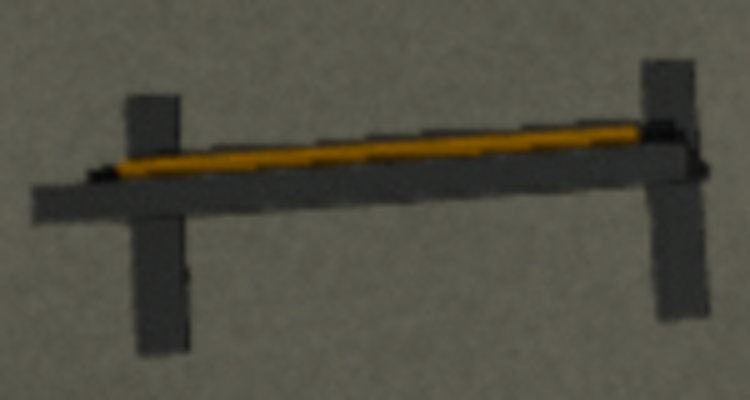

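The crop confirms it: an upright white handle slab (top at top-view (362,228)), and the rear strip faces the robot. Next I'll fit the handle, bin, rack and cleat.

```bash
python3 - <<'E'
from h import *
np.set_printoptions(precision=4,suppress=True)
for n in("top","scene"):
    print("==",n)
    W=cloud(n,np.load(f"pics/{n}0.npy")); im=cv2.imread(f"pics/{n}0.png").astype(int)
    x,y,z=W[...,0],W[...,1],W[...,2]
    # bench check
    m=(x>.55)&(x<.68)&(y>-.05)&(y<.2); print("bench z",np.nanmedian(z[m]),np.nanstd(z[m]))
    # rack panel
    m=(x>.40)&(x<.56)&(y>-.15)&(y<.30)&(z>.03)&(z<.3)
    if n=="top":
        t=m&(z>.165); P=W[t]; 
        r=cv2.minAreaRect(P[:,:2].astype(np.float32)*1000); print("rack top rect",r,"z",np.median(P[:,2]),len(P)); print(cv2.boxPoints(r))
    yel=m&(im[...,2]>1.6*im[...,0])&(im[...,1]>1.3*im[...,0])&(im[...,2]>90)
    P=W[yel]; print("yellow",len(P),"z pct",np.percentile(P[:,2],[5,25,50,75,95]))
    v,u=np.nonzero(yel); 
    A=np.c_[P[:,1],np.ones(len(P))]; print(" yellow x=a y+b",np.linalg.lstsq(A,P[:,0],rcond=None)[0],"y",P[:,1].min(),P[:,1].max())
    if n=="scene":
        f=m&~yel&(z<.16)&(y>-.06)&(y<.19); P=W[f]
        for k in range(5):
            A=np.c_[P[:,1],P[:,2],np.ones(len(P))]; s=np.linalg.lstsq(A,P[:,0],rcond=None)[0]; e=P[:,0]-A@s; P=P[abs(e)<max(.003,2*e.std())]
        print("face x=ay+bz+c",s,e.std(),len(P))
    # bin
    b=(abs(x-.55)<.12)&(abs(y+.317)<.12)
    h=b&(z>.122)&(z<.16); P=W[h]; print("handle top",len(P),P.mean(0),cv2.minAreaRect(P[:,:2].astype(np.float32)*1000))
    bb=b&(z>.03)&(z<.1)&(im[...,0]>1.5*im[...,2]); P=W[bb]; print("bin",cv2.minAreaRect(P[:,:2].astype(np.float32)*1000), P[:,2].max())
E
```

```text
== top
bench z -0.0006654960020038292 0.004297115356840374
rack top rect ((472.0045166015625, 79.52513122558594), (20.128284454345703, 339.78436279296875), 3.3626699447631836) z 0.18671247967053062 1019
[[451.9925 248.5345]
 [471.9229 -90.6649]
 [492.0165 -89.4842]
 [472.0862 249.7151]]
yellow 244 z pct [0.1185 0.1224 0.1258 0.1286 0.1314]
 yellow x=a y+b [-0.0592  0.4959] y -0.05771968106027364 0.21744025919260476
handle top 102 [ 0.5479 -0.3173  0.1337] ((548.41162109375, -318.3153076171875), (14.411409378051758, 50.18894577026367), 9.141894340515137)
bin ((548.7478637695312, -318.26983642578125), (119.82077026367188, 140.57064819335938), 8.325477600097656) 0.09922213035697003
== scene
bench z -0.0023111197186509447 0.00233653914502928
yellow 305 z pct [0.1061 0.1155 0.1226 0.125  0.1276]
 yellow x=a y+b [-0.0553  0.4956] y -0.08053761350897676 0.24385699814601075
face x=ay+bz+c [-0.0588  0.0005  0.4855] 0.0012975787482068374 1977
handle top 150 [ 0.5536 -0.317   0.1305] ((552.6279296875, -316.7445983886719), (18.122089385986328, 51.15452194213867), 7.566543102264404)
bin ((551.480712890625, -316.56298828125), (124.54904174804688, 141.74078369140625), 8.492392539978027) 0.09477779228619165
```

Findings, top and scene views averaged:
- **Handle:** about (0.550, −0.317), top 0.133. It should be 0.135, so this agrees.
- **Bin:** yaw about +8.5°.
- **Rack:** middle of the face about (0.4795, 0.080), yaw +3.4°, panel 340 mm wide and 186 mm tall, which matches.
- **Cleat:** top edge near 0.128.

I'll swing over at height first.

```bash
python3 -m crank '[[[-0.02,0,-0.04],[0,0,1.7],0.0854],[[-0.06,0,-0.02],[0,0,5.1],0.0854],[[-0.06,0,0],[0,0,5.1],0.0854],[[-0.06,0,0],[0,0,5.1],0.0854],[[-0.06,0,0],[0,0,5.1],0.0854],[[-0.06,0,0],[0,0,5.1],0.0854]]'
```

```text
t: 0.85
eef_pos: [0.4627, 0.5088, 0.3044]
tool_rot: [-0.0, 0.364, 0.932, -0.0]
contact_force: [0.2, 0.9, -0.7]
gripper_width: 0.998
```

```bash
python3 -m crank '[[[-0.06,0,0],[0,0,5.2],0.06],[[-0.06,0,0],[0,0,5.2],0.06],[[-0.06,0,0],[0,0,5.2],0.06],[[-0.06,0,0],[0,0,5.2],0.06],[[-0.06,0,0],[0,0,5.2],0.06],[[-0.06,0,0],[0,0,5.2],0.06],[[-0.06,0,0],[0,0,5.2],0.06],[[-0.06,0,0],[0,0,5.2],0.06],[[-0.06,0,0],[0,0,5.2],0.06],[[-0.06,0,0],[0,0,5.2],0.06]]'
cat >> h.py <<'E'
from scipy.spatial.transform import Rotation as Ro
def toolR():
    o=bot.get_obs(); q=o["tool_rot"]; return o["eef_pos"],Ro.from_quat([q[1],q[2],q[3],q[0]])
def delta(target,Rt=None):
    p,R=toolR(); print("pos",np.round(p,4)," shift(tool)",np.round(R.inv().apply(np.array(target)-p),4))
    if Rt is not None: print(" turn(deg,tool)",np.round((R.inv()*Rt).as_rotvec(degrees=True),2))
def Rdes(yaw,tilt=0): # bin-frame yaw deg, tilt front-up deg; tool y=bin x, x=bin y, z=-bin z
    B=Ro.from_euler('z',yaw,degrees=True)*Ro.from_euler('y',-tilt,degrees=True)
    return B*Ro.from_matrix(np.array([[0,1,0],[1,0,0],[0,0,-1.]]))
E
python3 - <<'E'
from h import *
delta([.55,-.317,.25],Rdes(8.5)); print(bot.get_obs()["q"])
E
```

```text
t: 2.1
eef_pos: [0.6981, -0.0209, 0.3044]
tool_rot: [-0.0, 0.735, 0.678, -0.0]
contact_force: [1.2, -0.0, 0.7]
gripper_width: 0.704
pos [ 0.6981 -0.0209  0.3044]  shift(tool) [-0.3071 -0.1236  0.0546]
 turn(deg,tool) [ -0.04   0.   -13.14]
[-0.39957717  0.51293993  0.51956061  1.44802658 -0.25953368  1.24992478
  0.06545239]
```

```bash
python3 -m crank '[[[-0.051,-0.0206,0],[0,0,0],0.05],[[-0.051,-0.0206,0],[0,0,0],0.05],[[-0.051,-0.0206,0],[0,0,0],0.05],[[-0.051,-0.0206,0],[0,0,0],0.05],[[-0.051,-0.0206,0],[0,0,0],0.05],[[-0.051,-0.0206,0],[0,0,0],0.05],[[0,0,0.025],[0,0,-6.6],0.05],[[0,0,0.03],[0,0,-6.6],0.05],[[0,0,0],[0,0,0],0.05]]'
python3 - <<'E'
from h import *
delta([.55,-.317,.112],Rdes(8.5)); print(bot.get_obs()["q"])
p,d=bot.read_camera("scene"); cv2.imwrite("pics/s1.png",p[100:400,100:500,::-1].repeat(2,0).repeat(2,1))
E
```

```text
t: 3.22
eef_pos: [0.5496, -0.3135, 0.2476]
tool_rot: [-0.003, 0.652, 0.758, -0.001]
contact_force: [0.1, 0.5, 1.3]
gripper_width: 0.586
pos [ 0.5496 -0.3135  0.2476]  shift(tool) [-0.0039  0.0005  0.1356]
 turn(deg,tool) [-0.25 -0.18  0.15]
[ 0.03836134  0.44401996  0.52403958  1.68310667 -0.24516947  1.08589326
  0.78765496]
```

View pics/s1.png

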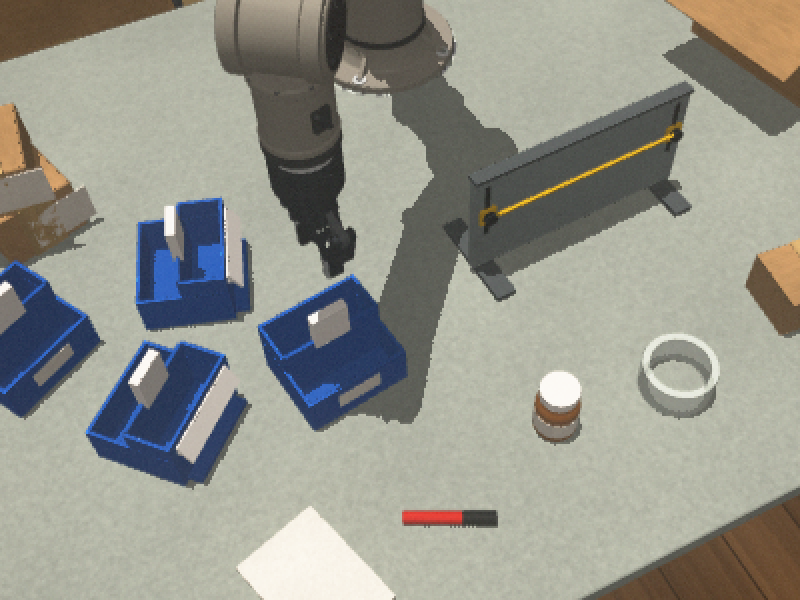

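The gripper stands directly above the chosen handle, which is at (328,325) in this crop. Descending.

```bash
python3 -m crank '[[[-0.004,0,0.03],[0,0,0],0.05],[[0,0,0.03],[0,0,0],0.05],[[0,0,0.03],[0,0,0],0.05],[[0,0,0.023],[0,0,0],0.05],[[0,0,0.023],[0,0,0],0.05],[[0,0,0],[0,0,0],0.05],[[0,0,0],[0,0,0],0.05]]'
```

```text
t: 4.15
eef_pos: [0.5527, -0.319, 0.1157]
tool_rot: [0.001, 0.652, 0.759, 0.0]
contact_force: [0.3, 0.1, -0.1]
gripper_width: 0.583
```

```bash
python3 -m crank '[[[0,0,0.003],[0,0,0],0.03],[[0,0,0],[0,0,0],0.02],[[0,0,0],[0,0,0],0.0],[[0,0,0],[0,0,0],0.0],[[0,0,0],[0,0,0],0.0],[[0,0,0],[0,0,0],0.0]]' 80
python3 - <<'E'
from h import *
o=bot.get_obs(); print(o["gripper_width"],o["eef_pos"],o["contact_force"],o["torque"],o["q"])
E
```

```text
t: 4.9
eef_pos: [0.5514, -0.3186, 0.1112]
tool_rot: [-0.0, 0.651, 0.759, -0.0]
contact_force: [-2.7, 1.2, 2.4]
gripper_width: 0.154
0.15398071112466222 [ 0.55136304 -0.31861685  0.11118766] [-2.66016531  1.21815575  2.37484019] [ 0.12286404  0.52717605 -0.01342256] [ 0.10111703  0.6016214   0.45347593  1.78381381 -0.3410137   0.83478515
  0.86894477]
```

```bash
python3 -m crank '[[[0,0,-0.01],[0,0,0],0.0],[[0,0,-0.03],[0,0,0],0.0],[[0,0,-0.05],[0,0,0],0.0],[[0,0,-0.05],[0,0,0],0.0],[[0,0,-0.05],[0,0,0],0.0],[[0,0,-0.01],[0,0,0],0.0],[[0,0,0],[0,0,0],0.0],[[0,0,0],[0,0,0],0.0]]'
python3 - <<'E'
from h import *
o=bot.get_obs(); print(o["gripper_width"],o["eef_pos"],o["contact_force"],o["torque"],o["q"])
p,d=bot.read_camera("scene"); np.save("pics/s2.npy",d); cv2.imwrite("pics/s2f.png",p[:,:,::-1]); cv2.imwrite("pics/s2.png",p[100:400,100:500,::-1].repeat(2,0).repeat(2,1))
E
```

```text
t: 5.9
eef_pos: [0.5509, -0.3177, 0.3089]
tool_rot: [-0.002, 0.651, 0.759, -0.0]
contact_force: [-0.0, 0.1, -4.3]
gripper_width: 0.153
0.15323828712621637 [ 0.55090263 -0.31765319  0.30888813] [-0.03328504  0.10575049 -4.25799751] [-0.02432701 -0.01520459  0.01581752] [ 0.02490363  0.39811203  0.54973132  1.60491539 -0.21839831  1.20408014
  0.77155078]
```

View pics/s2.png

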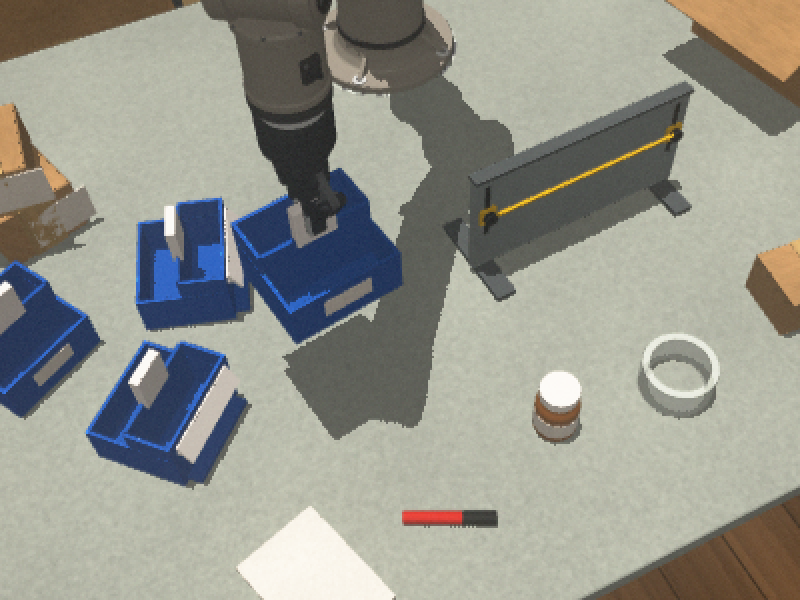

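```bash
cat >> h.py <<'E'
RO=np.array([.4795,.080,0]); RY=Ro.from_euler('z',3.37,degrees=True); GO=np.array([0,0,-.004])
T=np.array([[0,1,0],[1,0,0],[0,0,-1.]])
def tcp_for(se,tilt): # strip edge in rack frame -> tcp
    B=Ro.from_euler('y',-tilt,degrees=True)
    g=np.array(se)-B.apply([-.079,0,-.060])
    R=Rdes(3.37,tilt)
    return RO+RY.apply(g)-R.apply(GO),R
def status():
    o=bot.get_obs(); p,R=toolR(); B=R*Ro.from_matrix(T); g=p+R.apply(GO)
    f=lambda v:np.round(1000*RY.inv().apply(g+B.apply(v)-RO),1)
    up=(RY.inv()*B).as_matrix()
    print("t",round(o["t"],2),"strip",f([-.079,0,-.06]),"foot",f([-.079,0,-.11]),"tilt %.2f yaw %.2f"%(np.degrees(np.arcsin(up[2,0])),np.degrees(np.arctan2(up[1,0],up[0,0]))),"F rack",np.round(RY.inv().apply(o["contact_force"]),1),"M",np.round(o["torque"],2),"w",round(float(o["gripper_width"]),3))
def goto(se,tilt):
    t,R=tcp_for(se,tilt); print("target",np.round(t,4)); delta(t,R)
E
python3 - <<'E'
from h import *
status(); goto([.06,0,.19],15); goto([.06,0,.19],0); delta([.63,-.317,.309])
E
```

```text
t 5.95 strip [ -31.  -408.5  253.1] foot [ -31.1 -408.4  203.1] tilt -0.18 yaw 5.35 F rack [ 0.3  0.4 -2.2] M [ 0.04 -0.06 -0.04] w 0.153
target [0.6011 0.0872 0.2645]
pos [ 0.5509 -0.3177  0.3088]  shift(tool) [0.3925 0.1112 0.0448]
 turn(deg,tool) [-15.18  -0.81   5.31]
target [0.6183 0.0882 0.246 ]
pos [ 0.5509 -0.3177  0.3088]  shift(tool) [0.3908 0.1284 0.0632]
 turn(deg,tool) [-0.19 -0.11  5.35]
pos [ 0.5509 -0.3177  0.3088]  shift(tool) [-0.0113  0.0783 -0.0004]
```

```bash
python3 -m crank '[[[0,0.05,0],[0,0,0],0.0],[[0,0.04,0],[0,0,5.3],0.0],[[0.05,0,0],[0,0,0],0.0],[[0.055,0,0],[0,0,0],0.0],[[0.055,0,0],[0,0,0],0.0],[[0.055,0,0],[0,0,0],0.0],[[0.055,0,0],[0,0,0],0.0],[[0.055,0,0],[0,0,0],0.0],[[0.05,0,0],[0,0,0],0.0],[[0,0,0],[0,0,0],0.0]]'
python3 - <<'E'
from h import *
status(); goto([.06,0,.19],15)
E
```

```text
t: 7.2
eef_pos: [0.6171, 0.0763, 0.3089]
tool_rot: [-0.002, 0.682, 0.731, -0.0]
contact_force: [0.7, -0.4, -3.4]
gripper_width: 0.152
t 7.2 strip [ 58.  -12.5 253.2] foot [ 57.8 -12.4 203.2] tilt -0.19 yaw 0.58 F rack [ 0.7 -0.4 -3.4] M [-0.12 -0.07 -0.04] w 0.152
target [0.6011 0.0872 0.2645]
pos [0.6171 0.0763 0.3089]  shift(tool) [ 0.0119 -0.0151  0.0444]
 turn(deg,tool) [-15.2   -0.2    0.56]
```

```bash
python3 -m crank '[[[0.012,0,0.0],[0,0,0.5],0.0],[[0,-0.008,0.022],[-7.6,0,0],0.0],[[0,-0.008,0.022],[-7.6,0,0],0.0],[[0,0,0],[0,0,0],0.0],[[0,0,0],[0,0,0],0.0]]'
python3 - <<'E'
from h import *
status(); goto([.06,0,.19],15); goto([.02,0,.165],15)
p,d=bot.read_camera("scene"); np.save("pics/s3.npy",d); cv2.imwrite("pics/s3f.png",p[:,:,::-1]); cv2.imwrite("pics/s3.png",p[60:360,200:600,::-1].repeat(2,0).repeat(2,1))
p,d=bot.read_camera("top"); np.save("pics/t3.npy",d); cv2.imwrite("pics/t3f.png",p[:,:,::-1]); cv2.imwrite("pics/t3.png",p[150:350,100:360,::-1].repeat(3,0).repeat(3,1))
E
```

```text
t: 7.82
eef_pos: [0.6056, 0.0804, 0.2672]
tool_rot: [0.091, 0.683, 0.718, 0.096]
contact_force: [1.3, -0.2, -2.0]
gripper_width: 0.155
t 7.83 strip [ 64.4  -6.4 192.5] foot [ 77.5  -6.5 144.2] tilt 15.20 yaw -0.54 F rack [ 1.3 -0.3 -2. ] M [-0.05  0.4  -0.04] w 0.155
target [0.6011 0.0872 0.2645]
pos [0.6056 0.0804 0.2672]  shift(tool) [ 0.0069 -0.0047  0.0015]
 turn(deg,tool) [ 0.2   0.13 -0.52]
target [0.5612 0.0848 0.2395]
pos [0.6056 0.0804 0.2672]  shift(tool) [ 0.0066 -0.0499  0.0152]
 turn(deg,tool) [ 0.2   0.13 -0.52]
```

View pics/s3.png

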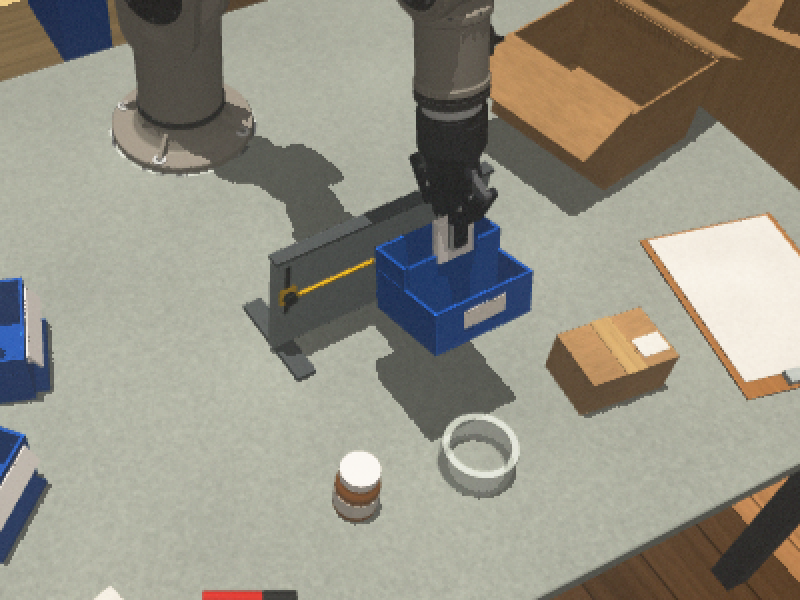

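View pics/t3.png

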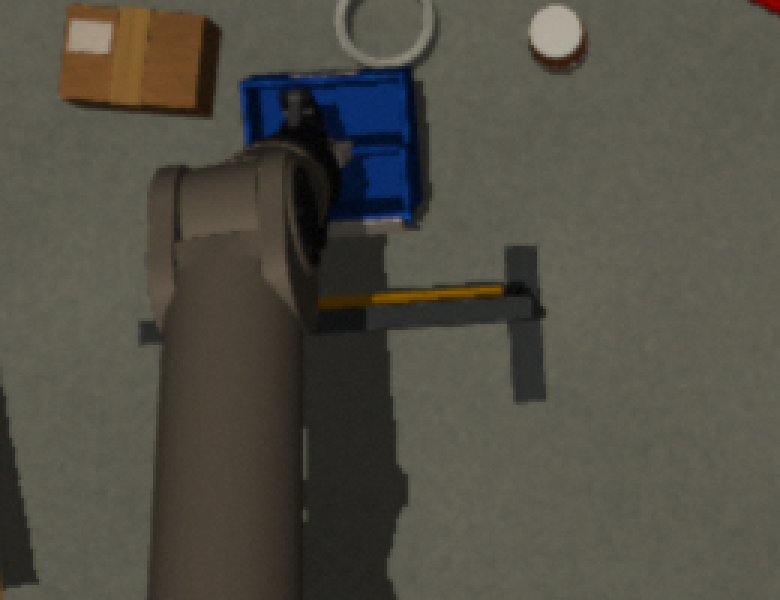

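```bash
python3 - <<'E'
from h import *
im=cv2.imread("pics/t3f.png"); p,R=toolR(); B=R*Ro.from_matrix(T); g=p+R.apply(GO)
f=lambda v: g+B.apply(v)
big=cv2.resize(im[150:300,100:300],None,fx=4,fy=4)
for v in([-.079,-.06,-.06],[-.079,.06,-.06],[-.06,-.07,-.025],[.06,-.07,-.11],[.06,-.07,-.065],[-.06,-.07,-.115]):
    q=proj("top",f(np.array(v))); print(v,q); cv2.circle(big,tuple(int(a) for a in ((q-[100,150])*4)),3,(0,255,0),1)
cv2.imwrite("pics/t3m.png",big)
im=cv2.imread("pics/s3f.png"); big2=cv2.resize(im[110:260,370:500],None,fx=4,fy=4)
for v in([.06,-.07,-.115],[.06,.07,-.115],[-.06,-.07,-.025],[.06,.07,-.065],[0,0,.02],[-.06,.07,-.025]):
    q=proj("scene",f(np.array(v))); cv2.circle(big2,tuple(int(a) for a in ((q-[370,110])*4)),3,(0,255,0),1)
cv2.imwrite("pics/s3m.png",big2)
E
```

```text
[-0.079, -0.06, -0.06] [234.70953346 226.63000904]
[-0.079, 0.06, -0.06] [188.46867961 229.35057753]
[-0.06, -0.07, -0.025] [236.31387256 221.6905024 ]
[0.06, -0.07, -0.11] [236.49979458 171.03126337]
[0.06, -0.07, -0.065] [234.36198208 172.80585722]
[-0.06, -0.07, -0.115] [240.4115852  215.51843489]
```

View pics/t3m.png

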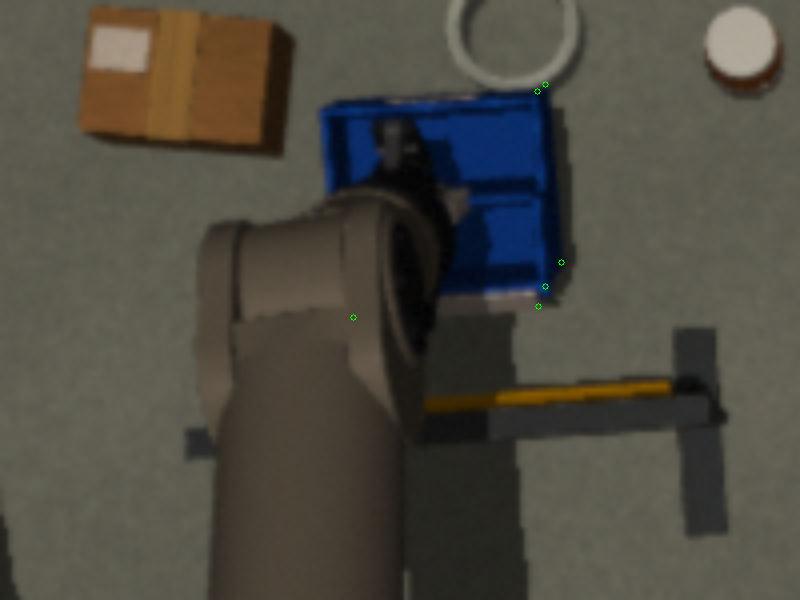

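View pics/s3m.png

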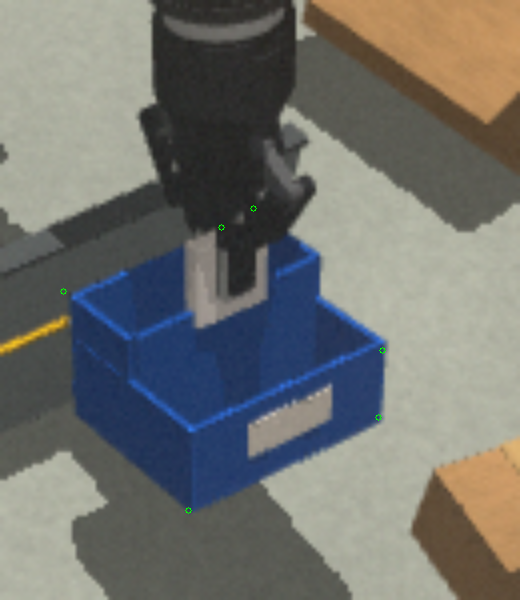

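The predicted corners match both pictures to within about 3 mm, so the bin tilted with the tool and the rack face lies nearer x ≈ 0.4805. Now bringing the edge in.

```bash
sed -i 's/\.4795,/.4805,/' h.py; python3 - <<'E'
from h import *
goto([.015,0,.150],15)
E
```

```text
target [0.5572 0.0845 0.2245]
pos [0.6067 0.0807 0.2679]  shift(tool) [ 0.0063 -0.059   0.0288]
 turn(deg,tool) [ 0.32  0.12 -0.5 ]
```

```bash
python3 -m crank '[[[0.006,-0.015,0.007],[0,0,-0.5],0.0],[[0,-0.015,0.007],[0,0,0],0.0],[[0,-0.015,0.007],[0,0,0],0.0],[[0,-0.014,0.007],[0,0,0],0.0],[[0,0,0],[0,0,0],0.0],[[0,0,0],[0,0,0],0.0]]'
python3 - <<'E'
from h import *
status(); goto([.004,0,.147],15)
E
```

```text
t: 8.68
eef_pos: [0.5559, 0.084, 0.2245]
tool_rot: [0.092, 0.68, 0.721, 0.096]
contact_force: [-0.7, -0.2, -2.4]
gripper_width: 0.152
t 8.68 strip [ 14.1  -0.6 149.6] foot [ 27.3  -0.7 101.4] tilt 15.29 yaw 0.05 F rack [-0.7 -0.2 -2.4] M [-0.03  0.38 -0.  ] w 0.152
target [0.5462 0.0839 0.2215]
pos [0.5559 0.084  0.2245]  shift(tool) [ 0.0004 -0.0101  0.0003]
 turn(deg,tool) [0.29 0.11 0.05]
```

```bash
python3 -m crank '[[[0,-0.004,-0.001],[0,0,0],0.0],[[0,-0.004,-0.001],[0,0,0],0.0],[[0,0,0],[0,0,0],0.0]]'
python3 -c "from h import *;status()"
python3 -m crank '[[[0,-0.00145,-0.0004],[0,0,0],0.0],[[0,0,0],[0,0,0],0.0]]'
python3 -c "from h import *;status()"
python3 -m crank '[[[0,-0.00145,-0.0004],[0,0,0],0.0],[[0,0,0],[0,0,0],0.0]]'
python3 -c "from h import *;status()"
```

```text
t: 9.05
eef_pos: [0.5462, 0.0834, 0.2236]
tool_rot: [0.091, 0.68, 0.721, 0.095]
contact_force: [0.3, -0.1, -2.5]
gripper_width: 0.152
t 9.05 strip [  4.2  -0.7 148.8] foot [ 17.3  -0.8 100.6] tilt 15.19 yaw 0.06 F rack [ 0.3 -0.1 -2.5] M [-0.01  0.45  0.01] w 0.152
t: 9.3
eef_pos: [0.5449, 0.0833, 0.2236]
tool_rot: [0.091, 0.68, 0.721, 0.095]
contact_force: [0.4, 0.1, -3.5]
gripper_width: 0.15
t 9.3 strip [  3.   -0.7 148.8] foot [ 16.1  -0.8 100.6] tilt 15.20 yaw 0.06 F rack [ 0.5  0.1 -3.5] M [-0.05  0.42 -0.01] w 0.15
t: 9.55
eef_pos: [0.5434, 0.0832, 0.2235]
tool_rot: [0.091, 0.68, 0.721, 0.095]
contact_force: [-0.4, -1.0, -2.8]
gripper_width: 0.154
t 9.55 strip [  1.4  -0.7 148.8] foot [ 14.5  -0.8 100.5] tilt 15.19 yaw 0.06 F rack [-0.4 -1.  -2.8] M [-0.04  0.47  0.04] w 0.154
```

```bash
python3 -m crank '[[[0,-0.00145,-0.0004],[0,0,0],0.0],[[0,0,0],[0,0,0],0.0]]' >/dev/null
python3 -c "from h import *;status()"
python3 -m crank '[[[0,-0.00145,-0.0004],[0,0,0],0.0],[[0,0,0],[0,0,0],0.0]]' >/dev/null
python3 -c "from h import *;status()"
```

```text
t 9.8 strip [-1.000e-01 -7.000e-01  1.488e+02] foot [ 13.   -0.8 100.5] tilt 15.19 yaw 0.06 F rack [-0.5  0.3 -3.9] M [-0.06  0.46  0.02] w 0.154
t 10.05 strip [ -1.1  -0.6 149. ] foot [ 12.1  -0.7 100.7] tilt 15.25 yaw 0.07 F rack [ 2.2  0.  -3.2] M [-0.07  0.14  0.03] w 0.157
```

Light contact on the face: Fx rose 2 N, the moment dropped 0.3 Nm, and the motion lagged. Face reference corrected by 0.8 mm. Next I'll back out 11 mm and feel for the cleat's top from above.

```bash
sed -i 's/\.4805,/.4797,/' h.py
python3 -m crank '[[[0,0.0055,0.0015],[0,0,0],0.0],[[0,0.0055,0.0015],[0,0,0],0.0],[[0,-0.0013,0.005],[0,0,0],0.0],[[0,-0.0013,0.005],[0,0,0],0.0],[[0,0,0],[0,0,0],0.0]]' >/dev/null
python3 -c "from h import *;status();goto([.011,0,.137],15)"
```

```text
t 10.68 strip [ 10.   -0.9 137.7] foot [23.1 -1.1 89.4] tilt 15.10 yaw 0.06 F rack [-0.4  0.5 -2.4] M [-0.01  0.46 -0.04] w 0.151
target [0.5524 0.0843 0.2115]
pos [0.5513 0.0835 0.2124]  shift(tool) [0.0007 0.0008 0.0011]
 turn(deg,tool) [0.1  0.15 0.06]
```

```bash

python3 -m crank '[[[0,0.0006,0.002],[0,0,0],0.0],[[0,-0.0004,0.0015],[0,0,0],0.0],[[0,0,0],[0,0,0],0.0]]' >/dev/null
python3 -c "from h import *;status()"
python3 -m crank '[[[0,-0.0004,0.0014],[0,0,0],0.0],[[0,0,0],[0,0,0],0.0]]' >/dev/null
python3 -c "from h import *;status()"
python3 -m crank '[[[0,-0.0003,0.0012],[0,0,0],0.0],[[0,0,0],[0,0,0],0.0]]' >/dev/null
python3 -c "from h import *;status()"
```

```text
t 11.05 strip [ 11.8  -0.8 135.1] foot [24.9 -0.9 86.8] tilt 15.19 yaw 0.06 F rack [-0.4  0.3 -2.2] M [-0.01  0.48  0.03] w 0.153
t 11.3 strip [ 11.8  -0.8 133.6] foot [24.9 -0.9 85.3] tilt 15.19 yaw 0.06 F rack [ 0.4  0.  -3.7] M [ 0.02  0.46 -0.02] w 0.156
t 11.55 strip [ 11.9  -0.8 132.4] foot [25.  -0.9 84.1] tilt 15.19 yaw 0.06 F rack [-0.   0.4 -3.7] M [-0.    0.49 -0.01] w 0.149
```

```bash

python3 -m crank '[[[0,-0.0003,0.0012],[0,0,0],0.0],[[0,0,0],[0,0,0],0.0]]' >/dev/null
python3 -c "from h import *;status()"
python3 -m crank '[[[0,-0.0003,0.0012],[0,0,0],0.0],[[0,0,0],[0,0,0],0.0]]' >/dev/null
python3 -c "from h import *;status()"
```

```text
t 11.8 strip [ 11.9  -0.8 131.1] foot [25.  -0.9 82.9] tilt 15.19 yaw 0.06 F rack [-0.1 -0.7 -2.2] M [-0.    0.54  0.02] w 0.152
t 12.05 strip [ 11.9  -0.8 129.9] foot [25.  -0.9 81.6] tilt 15.19 yaw 0.06 F rack [-0.5  0.4 -0.9] M [-0.07  0.43 -0.02] w 0.154
```

```bash

python3 -m crank '[[[0,-0.0003,0.0012],[0,0,0],0.0],[[0,0,0],[0,0,0],0.0]]' >/dev/null
python3 -c "from h import *;status()"
```

```text
t 12.3 strip [ 11.9  -0.8 128.6] foot [25.  -0.9 80.4] tilt 15.19 yaw 0.06 F rack [ 0.5  0.2 -2.7] M [-0.08  0.44 -0.03] w 0.152
```

```bash

python3 -m crank '[[[0,-0.0003,0.0010],[0,0,0],0.0],[[0,0,0],[0,0,0],0.0]]' >/dev/null
python3 -c "from h import *;status()"
python3 -m crank '[[[0,-0.0003,0.0010],[0,0,0],0.0],[[0,0,0],[0,0,0],0.0]]' >/dev/null
python3 -c "from h import *;status()"
```

```text
t 12.55 strip [ 12.   -0.8 127.6] foot [25.1 -0.9 79.4] tilt 15.20 yaw 0.06 F rack [ 0.8  0.5 -3.1] M [-0.04  0.48 -0.05] w 0.153
t 12.8 strip [ 12.4  -0.9 127.1] foot [25.5 -1.  78.8] tilt 15.24 yaw 0.04 F rack [-0.8 -1.7  2.3] M [-0.09  0.64  0.04] w 0.155
```

```bash

python3 -m crank '[[[0,-0.0003,0.0010],[0,0,0],0.0],[[0,0,0],[0,0,0],0.0]]' >/dev/null
python3 -c "from h import *;status()"
```

```text
t 13.05 strip [ 12.7  -0.9 126.7] foot [25.9 -1.  78.4] tilt 15.27 yaw 0.02 F rack [-3.1 -0.4 10. ] M [-0.24  1.36 -0.08] w 0.149
```

Cleat top felt: the strip's corner touched at about 126.5 mm, and the cameras gave 127–131. So home means strip_edge at about 115 mm. Lifting off, then to the face just over the cleat.

```bash

python3 -m crank '[[[0,0.001,-0.004],[0,0,0],0.0],[[0,0.001,-0.003],[0,0,0],0.0],[[0,-0.005,-0.0013],[0,0,0],0.0],[[0,-0.004,-0.001],[0,0,0],0.0],[[0,0,0],[0,0,0],0.0]]' >/dev/null
python3 -c "
from h import *
status();goto([.001,0,.131],15)"
```

```text
t 13.68 strip [  2.   -0.8 132.5] foot [15.1 -0.9 84.2] tilt 15.15 yaw 0.07 F rack [ 0.3 -0.  -2.6] M [-0.01  0.44 -0.03] w 0.156
target [0.5424 0.0837 0.2055]
pos [0.5432 0.0832 0.2072]  shift(tool) [ 0.0006 -0.0012  0.0014]
 turn(deg,tool) [0.15 0.12 0.07]
```

```bash
python3 - <<'E'
from h import *
p,R=toolR()
for t in (12,9,6,3,0):
    tp,tR=tcp_for([.002,0,.131],t)
    print(t,np.round(R.inv().apply(tp-p)*1000,2),np.round((R.inv()*tR).as_rotvec(degrees=True),2)); p,R=tp,tR
E
```

```text
12 [0.57 2.58 5.86] [3.15 0.12 0.07]
9 [-0.    2.82  4.21] [3. 0. 0.]
6 [0.   2.82 4.21] [3. 0. 0.]
3 [-0.    2.82  4.21] [ 3. -0. -0.]
0 [-0.    2.82  4.21] [ 3. -0.  0.]
```

```bash

python3 -m crank '[[[0.0005,0.0026,0.0058],[3.1,0.1,0],0.0],[[0,0.0028,0.0042],[3,0,0],0.0],[[0,0,0],[0,0,0],0.0]]' >/dev/null
python3 -c "
from h import *
status()"
python3 -m crank '[[[0,0.0028,0.0042],[3,0,0],0.0],[[0,0.0028,0.0042],[3,0,0],0.0],[[0,0,0],[0,0,0],0.0]]' >/dev/null
python3 -c "
from h import *
status();goto([.002,0,.131],0)"
```

```text
t 14.05 strip [  3.8  -0.2 131.1] foot [11.8 -0.3 81.7] tilt 9.15 yaw 0.05 F rack [ 0.8 -0.2 -3. ] M [-0.03  0.25 -0.03] w 0.154
t 14.43 strip [  3.3  -0.3 130.9] foot [ 6.  -0.4 81. ] tilt 3.17 yaw 0.03 F rack [-0.6 -0.3 -3.7] M [-0.01  0.09  0.01] w 0.151
target [0.5606 0.0848 0.187 ]
pos [0.5586 0.0844 0.1912]  shift(tool) [0.0002 0.0017 0.0043]
 turn(deg,tool) [3.17 0.07 0.03]
```

```bash

python3 -m crank '[[[0,0.0017,0.0043],[3.15,0,0],0.0],[[0,0,0],[0,0,0],0.0],[[0,0,0],[0,0,0],0.0]]' >/dev/null
python3 -c "
from h import *
status();"
python3 -m crank '[[[0,-0.001,0],[0,0,0],0.0],[[0,0,0],[0,0,0],0.0]]' >/dev/null
python3 -c "
from h import *
status()"
```

```text
t 14.8 strip [  1.1  -0.3 131.3] foot [ 1.1 -0.3 81.3] tilt 0.02 yaw 0.04 F rack [-0.5 -0.5 -3. ] M [ 0.02 -0.01  0.03] w 0.152
t 15.05 strip [ 2.000e-01 -1.000e-01  1.315e+02] foot [ 0.2 -0.1 81.5] tilt -0.02 yaw 0.05 F rack [ 0.2  0.1 -2.8] M [ 0.01 -0.03  0.03] w 0.16
```

```bash

python3 -m crank '[[[0,0,0.002],[0,0,0],0.0],[[0,0,0.002],[0,0,0],0.0],[[0,0,0],[0,0,0],0.0]]' >/dev/null
python3 -c "
from h import *
status()"
python3 -m crank '[[[0,0,0.002],[0,0,0],0.0],[[0,0,0.001],[0,0,0],0.0],[[0,0,0],[0,0,0],0.0]]' >/dev/null
python3 -c "
from h import *
status()"
```

```text
t 15.43 strip [  0.3  -0.2 127.1] foot [ 0.2 -0.3 77.1] tilt -0.08 yaw 0.05 F rack [-0.3  0.1 -2.3] M [-0.03 -0.06 -0.06] w 0.157
t 15.8 strip [  0.4  -0.2 124.2] foot [ 0.4 -0.2 74.2] tilt -0.06 yaw 0.05 F rack [ 0.4  0.1 -2.8] M [ 0.02 -0.11  0.04] w 0.154
```

```bash

python3 -m crank '[[[0,0,0.0015],[0,0,0],0.0],[[0,0,0.0015],[0,0,0],0.0],[[0,0,0],[0,0,0],0.0]]' >/dev/null
python3 -c "
from h import *
status()"
```

```text
t 16.18 strip [  0.3  -0.2 121.2] foot [ 0.3 -0.3 71.2] tilt -0.07 yaw 0.05 F rack [ 0.1  1.1 -2.3] M [ 0.06 -0.05 -0.09] w 0.153
```

The strip is dropping behind the cleat with no resistance (edge at 121, cleat top at 126.5).

```bash

python3 -m crank '[[[0,0,0.0015],[0,0,0],0.0],[[0,0,0.0015],[0,0,0],0.0],[[0,0,0],[0,0,0],0.0]]' >/dev/null
python3 -c "
from h import *
status()"
python3 -m crank '[[[0,0,0.001],[0,0,0],0.0],[[0,0,0],[0,0,0],0.0]]' >/dev/null
python3 -c "
from h import *
status()"
```

```text
t 16.55 strip [  0.4  -0.2 118.2] foot [ 0.3 -0.3 68.2] tilt -0.07 yaw 0.05 F rack [ 0.3  0.4 -3. ] M [-0.07  0.01 -0.04] w 0.156
t 16.8 strip [  0.4  -0.2 117.3] foot [ 0.4 -0.2 67.3] tilt -0.06 yaw 0.05 F rack [-0.   0.3 -2.7] M [0.01 0.02 0.01] w 0.159
```

```bash

python3 -m crank '[[[0,0,0.001],[0,0,0],0.0],[[0,0,0],[0,0,0],0.0]]' >/dev/null
python3 -c "
from h import *
status()"
```

```text
t 17.05 strip [  0.4  -0.2 116.3] foot [ 0.4 -0.2 66.3] tilt -0.06 yaw 0.05 F rack [-0.5  0.4 -2.5] M [-0.02 -0.03 -0.03] w 0.155
```

```bash

python3 -m crank '[[[0,0,0.0007],[0,0,0],0.0],[[0,0,0],[0,0,0],0.0]]' >/dev/null
python3 -c "
from h import *
status()"
python3 -m crank '[[[0,0,0.0007],[0,0,0],0.0],[[0,0,0],[0,0,0],0.0]]' >/dev/null
python3 -c "
from h import *
status()"
```

```text
t 17.3 strip [  0.6  -0.2 115.7] foot [ 0.5 -0.2 65.7] tilt -0.04 yaw 0.05 F rack [ 0.6 -0.5 -2.4] M [ 0.03 -0.03 -0.01] w 0.154
t 17.55 strip [  0.7  -0.3 115.3] foot [ 0.7 -0.3 65.3] tilt -0.03 yaw 0.04 F rack [-0.9 -0.4  2.5] M [-0.09  0.33  0.05] w 0.149
```

```bash

python3 -m crank '[[[0,0,0.0007],[0,0,0],0.0],[[0,0,0],[0,0,0],0.0]]' >/dev/null
python3 -c "
from h import *
status()"
```

```text
t 17.8 strip [  0.9  -0.3 115. ] foot [ 0.9 -0.3 65. ] tilt -0.02 yaw 0.03 F rack [-0.5 -0.6  6.4] M [-0.15  0.87  0.05] w 0.153
```

Seat contact at edge height 115.3 mm, exactly where predicted, and the vertical force shifted by +9 N. I'll hold for step 2, relax to roughly the bin's weight, then look before releasing.

```bash

python3 -m crank '[[[0,0,0],[0,0,0],0.0],[[0,0,0],[0,0,0],0.0],[[0,-0.0007,-0.0004],[0,0,0],0.0],[[0,0,0],[0,0,0],0.0],[[0,0,0],[0,0,0],0.0]]' >/dev/null
python3 -c "
from h import *
status()
p,d=bot.read_camera('scene'); cv2.imwrite('pics/s5.png',p[60:360,200:600,::-1].repeat(2,0).repeat(2,1))"
```

```text
t 18.43 strip [  0.7  -0.3 115.2] foot [ 0.8 -0.3 65.2] tilt 0.06 yaw 0.04 F rack [ 1.6 -2.9  6.8] M [-0.1   0.19  0.  ] w 0.152
```

View pics/s5.png

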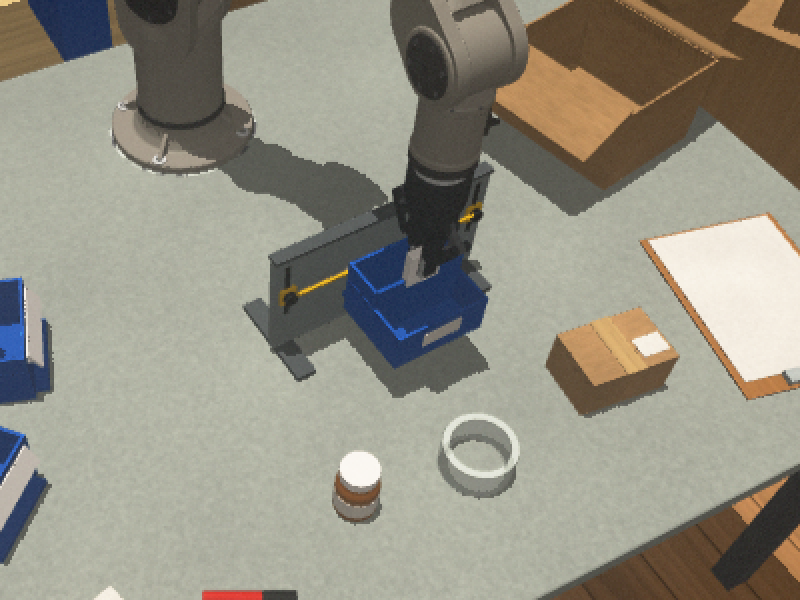

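The bin sits level and central at the rack: its corner is at (345,290) in the crop, with the cleat running behind it. The foot now touches too. Softening the grip, then opening slowly.

```bash

python3 -m crank '[[[0,0,0],[0,0,0],0.0],[[0,0,0],[0,0,0],0.0]]' 20 >/dev/null
python3 -c "from h import *;status()"
python3 -m crank '[[[0,0,0],[0,0,0],0.016],[[0,0,0],[0,0,0],0.019],[[0,0,0],[0,0,0],0.023],[[0,0,0],[0,0,0],0.03],[[0,0,0],[0,0,0],0.036],[[0,0,0],[0,0,0],0.036]]'
python3 -c "
from h import *
status()
p,d=bot.read_camera('scene'); cv2.imwrite('pics/s6.png',p[120:270,330:480,::-1].repeat(4,0).repeat(4,1))"
```

```text
t 18.73 strip [  0.7  -0.3 115.1] foot [ 0.8 -0.3 65.1] tilt 0.05 yaw 0.04 F rack [ 1.7 -1.6  6.3] M [-0.1   0.22  0.02] w 0.152
t: 19.48
eef_pos: [0.5584, 0.0845, 0.1705]
tool_rot: [-0.0, 0.686, 0.728, -0.001]
contact_force: [-0.5, -0.2, -0.5]
gripper_width: 0.427
t 19.48 strip [ -0.2  -0.2 114.6] foot [-0.3 -0.2 64.6] tilt -0.05 yaw 0.05 F rack [-0.5 -0.2 -0.5] M [ 0.   -0.04  0.  ] w 0.427
```

View pics/s6.png

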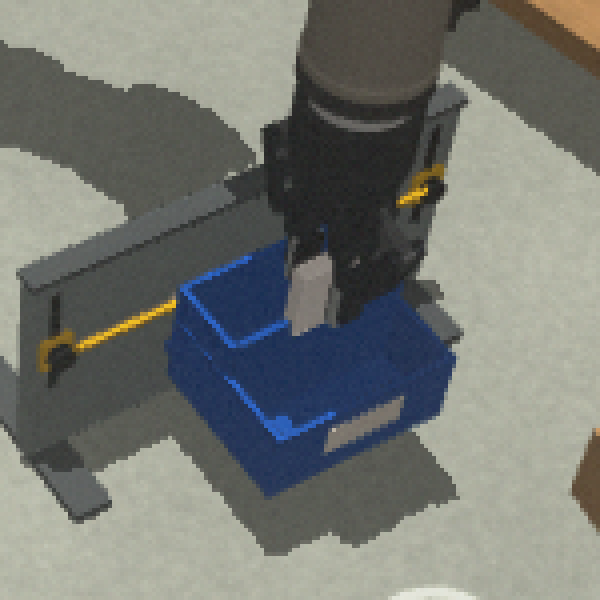

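Released: the tool reads no load and the bin hangs with the handle (310,295) free between the fingers. Retreating straight up.

```bash

python3 -m crank '[[[0,0,-0.005],[0,0,0],0.036],[[0,0,-0.01],[0,0,0],0.036],[[0,0,0],[0,0,0],0.036]]'
python3 -m crank '[[[0,0,-0.02],[0,0,0],0.036],[[0,0,-0.04],[0,0,0],0.036],[[0,0,-0.05],[0,0,0],0.036],[[0,0,-0.04],[0,0,0],0.036],[[0,0,0],[0,0,0],0.036],[[0,0,0],[0,0,0],0.036]]'
python3 - <<'E'
from h import *
np.set_printoptions(precision=4,suppress=True)
p,d=bot.read_camera('scene'); cv2.imwrite('pics/s7.png',p[100:330,300:600,::-1].repeat(2,0).repeat(2,1)); W=cloud("scene",d)
im=p[:,:,::-1].astype(int); x,y,z=W[...,0],W[...,1],W[...,2]
b=(x>.49)&(x<.64)&(y>0)&(y<.17)&(z>.03)&(z<.17)&(im[...,0]>1.5*im[...,2]); P=W[b]
print(cv2.minAreaRect(P[:,:2].astype(np.float32)*1000),P[:,2].min(),np.percentile(P[:,2],99.5))
h=(x>.53)&(x<.60)&(y>0.03)&(y<.14)&(z>.188)&(z<.21); P=W[h]; print("handle top",len(P),P.mean(0),cv2.minAreaRect(P[:,:2].astype(np.float32)*1000))
for n,v in(("jar",(379,293)),("carton",(505,230))): print(n,W[v[1],v[0]])
E
```

```text
t: 19.9
eef_pos: [0.5592, 0.0847, 0.1868]
tool_rot: [0.0, 0.686, 0.728, 0.0]
contact_force: [0.9, -0.6, 1.2]
gripper_width: 0.424
t: 20.65
eef_pos: [0.5581, 0.0847, 0.335]
tool_rot: [-0.0, 0.686, 0.728, -0.001]
contact_force: [-0.2, -0.0, 0.5]
gripper_width: 0.427
((555.6990356445312, 86.1503677368164), (136.8841094970703, 147.5855712890625), 2.817169189453125) 0.05594366208768964 0.15092590002341805
handle top 96 [0.563  0.0856 0.192 ] ((563.1161499023438, 85.63836669921875), (17.0511474609375, 48.57392883300781), 6.11584997177124)
jar [ 0.7421 -0.1043  0.0833]
carton [0.7189 0.2924 0.0684]
```

View pics/s7.png

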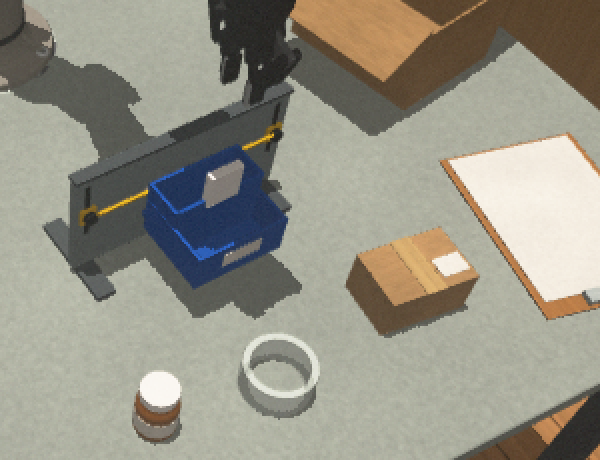

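The bin hangs alone on the cleat. Its handle top is at 0.192 (expected about 0.195, and this camera reads about 3 mm low), it is square to the rack, and the jar and carton are unchanged. Handing in.

```bash
python3 -c "
from station import bot
print(bot.hand_in())"
```

```text
the job is handed in; nothing more can be done
None
```

The blue bin farthest to the robot's left now hangs on the middle of the yellow cleat, and the job was handed in at about 20.7 s of the 64 s allowed. No verdict is reported at hand-in.

**What I did:** I gripped the bin by its white handle and tilted it 15° front-up. I felt the rack's face lightly (about 2 N), then felt the cleat's top at about 126.5 mm with a touch of about 13 N. I swung the bin level with the strip's edge just over the cleat. Then I lowered it until the seat bore on the cleat, with the edge at about 115 mm as predicted, and opened the fingers slowly.

**Last checks:**
- **Before release:** strip edge and foot ridge were within 1 mm of the face by the arm's readings. The bin was level within 0.1°, square within 0.1°, and central within 1 mm.
- **After release:** the tool read no load, and the picture shows the bin hanging level with the gripper well clear above it.
- **Handle height:** the top read 0.192 m against about 0.195 m expected. That camera reads about 3 mm low.
- **Other objects:** the jar and carton measured the same as at the start. I checked the tape roll only by eye, and it looked undisturbed.

**Disagreements:**
- The cameras put the cleat at 127–131 mm, against 126.5 mm felt.
- The two cameras differed by about 3 mm in x. I went by touch for both.
- The last handle-yaw fit gave 6.1°, against 3.4° for the rack. It came from only 96 points. The whole-bin fit gave 2.8°.

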